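Lock the chopping board into its dock

ROBOT

A 6-joint arm with a two-finger parallel gripper is mounted at the origin on the work surface. World frame = base frame: x ahead of the robot, y to its left, z up, the work surface at z = 0. Lengths are in m, angles in rad, forces in N, time in s.
With the tool pointing down it reaches from about 0.3 to 0.875 m from the base axis. Payload 6.4 kg.
Tool frame: the origin (TCP) lies at the centre of the arm's flange, where the gripper is bolted on; the fingertips stand 173 mm ahead of it and the grasp point (between the pads) lies ctrl.grip_point_offset ahead of it (ctrl.grip_point_offset is the distance from the TCP to the grasp point, in m); z points along the fingers, y is the direction in which the jaws open and shut (so a half turn about z gives the same grasp; the last joint's range is limited). The gripper opens to 85 mm and grips with 20 to 120 N. Pads are 22 mm wide; open, the fingers measure 114 mm over their backs; the gripper's body (76 mm by 85 mm) begins 54 mm behind the grasp point. The pads swing forward as they close: fully open they stand 13 mm farther back than shut.
Start: joints at [1.126, 0.181, 1.607, -0, 1.354, -0.206], TCP at [0.136, 0.559, 0.405] pointing down, gripper open.
Joint ranges: [-2.99, 2.99], [-0.89, 2.07], [0.3, 2.58], [-1.14, 4.28], [0, 2.63], [-3.12, 3.12]. Speed limits (rad/s): [2.57, 2.57, 3.01, 3.14, 3.14, 3.14].

INTERFACE

Orientations are given as a unit quaternion [w, x, y, z].
In Python, from bench import ctrl, cams, boxes_of, landmark_of gives the robot as it stands.
- The arm moves only by the shell command python3 -m handwheel 'ROWS'. ROWS is JSON, a list of rows, each an object with "offset": the shift along the tool's x, y, z in m, a list of three; "spin": the turn about the tool's z in degrees; "grip": the opening, from 0 (shut) to 1 (fully open). A call has 1 to 20 rows; each row is the pose to reach, as a shift and turn from the pose commanded when the call began, along the tool's axes at that moment; what a row does not reach only later rows make up. A row lasts 1/8 s, in which the tool goes at most 62.5 mm and 10.7 degrees, less where a joint would pass 70% of its speed; a pose out of reach is approached as far as the arm can. A call with a gripper value outside its range is refused whole. The fingers move at their own pace and stop on an object; the grip force is fixed at half the most. Time passes only in rows, so rows that repeat a pose let the fingers close. It gives the time, the measured TCP pose, the force and the opening at its end, in the units of the state.
- ctrl.get_obs(): the state, without advancing time (a new reading comes with each control period).
- cams.camera(name): name is "scene" or "side" or "wrist"; returns a dict with "color" (420x560x3 uint8, red, green, blue), "camera_matrix" (3x3 intrinsics, pixels), "view" (4x4, takes a point from world to camera coordinates); the wrist camera has in their place "tool_from_camera" (4x4, takes a point from camera to tool coordinates, whose origin is the TCP and whose axes are the flange's). Camera axes: x right, y up, looking along -z (the intrinsics and any distortion apply to the point x, -y, -z); pixel columns grow to the right and rows downward; lengths in m; the calibration is good to about 2 mm. A picture is of the moment at which its call begins: read the wrist's pose just before it. There is no depth.
- ctrl.hand_in(): hands the job in, once; it reports no verdict.
Trained networks look in a picture, given as the dict that the camera call returned (one of the last four; its "shot" number tells which), for a name from the list of things; names that differ only in an ending like _2 or _b are one class to them, and where a whole thing is asked for, a point or a joint stands for the part that bears it (a point fixed in the world has none). Each returns a list of dicts, best first, with "confidence" (0 to 1); they miss things now and then, are a little off and sometimes report something else, mostly with a low value. They report only what shows in the picture. A call takes as long as a camera call. They do not tell look-alikes from the thing itself.
- boxes_of(picture, thing): "uv" ([column, row] in pixels, amid what is visible of it).
- landmark_of(picture, thing): "uv" ([column, row] in pixels: a listed point, or the origin of a listed thing).
The state is a dict: "time_s": time; "q": joint angles; "dq": joint speeds; "joint_efforts": joint torques, N m; "eef_pos": TCP position; "eef_rot": TCP orientation; "wrist_force": force on the tool from outside, world axes, zero at the start; "torque": the same for the moment, N m; "opening": opening from 0.0 (shut) to 1.0 (fully open).
Only numpy, scipy, OpenCV 4.12 (cv2) and the standard library are available. Lean on these libraries where they do the work, as an engineer would, in place of code of your own. Each camera call takes 0.05 s, during which the arm holds its last target.

TASK

Push the chopping board along its dock until it sits fully home against the end stop, then push the toggle handle over past its centre so that it snaps shut and its tongue drops into the slot in the board. Only push, without lifting the board; keep the courgette piece lying on the board, leave everything else on the table where it is.

Things in the scene. Friction and masses are not known exactly. Their poses are not given: they have to be found in the camera images.
- dock: Fixed steel board dock: base plate 4 mm thick, x -170 to +200 mm, y -88 to +88. Origin on the table, on its centre line; +x is the way the board slides home, z up. Guide rails along x (x -170 to +130) with inner faces at y = +-80 and tops 16 mm above the table. Behind the end stop, the toggle between two cheeks 50 mm high. The dock's place and yaw vary.
- stop_face (a point): Middle of the end stop's face towards the board, at dock x = +130 mm, 14 mm above the table. The stop is a cross bar 160 mm wide, its top 24 mm above the table.
- hinge (a point): Middle of the toggle's hinge axis: dock x = +154, y = 0, 39 mm above the table. The axis is level, along dock y.
- board: Loose wooden chopping board on the dock plate between the guides: 200 mm (x) by 150 mm (y), 18 mm thick, about 0.4 kg. Origin: centre of its underside, 4 mm above the table; x as the dock's +x. Starts 40 to 90 mm short of home. Home: front end on the stop, origin at dock x = +30 mm. Through slot 28 mm (x) by 70 mm (y), its middle 68 mm ahead of the origin on the centre line.
- board_rear (a point): Middle of the board's rear end face, the face to push on, 100 mm behind the board's origin, 13 mm above the table.
- toggle (a joint): Toggle lever, rad. 0 = open (start): handle leans 0.45 rad from upright towards dock +x, away from the board, tongue raised. 0.9 = shut: handle leans 0.45 towards dock -x, over the board, tongue down in the slot. Unstable when upright (0.45): a spring of about 0.3 Nm (3 N at the handle's end) drives it to the nearer end. To shut, push the handle to dock -x from the side away from the board.
- toggle_tip (a point): Middle of the end face of the black handle, on its axis, 104 mm from the hinge. The grip is 26 mm wide across (dock y), 18 mm thick and covers the last 58 mm; below it the lever is 14 x 10 mm. Height about 133 mm above the table open or shut, 143 mm when upright.
- courgette: Green courgette piece lying on the board, 66 mm long, 44 mm thick; origin: middle of its underside. It rides along and must stay on the board, 22 mm above the table.
- carrot: Carrot, 150 mm long, 30 mm thick, lying beside the dock on its +y side; origin: middle of its underside. To be left alone.
- potato: Potato, 90 mm long, 60 mm thick, beside the dock on its -y side; origin: middle of its underside. To be left alone.
- foil_tray: Empty rectangular foil tray, 150 x 120 x 45 mm high, beside the dock on its -y side; origin: centre of its underside. To be left alone.
- knife: Kitchen knife lying flat, 260 mm long; origin on the underside near its middle. To be left alone.
- bowl: White bowl, 170 mm across, 55 mm high; origin: centre of its underside. To be left alone.
- mug: White mug, 80 mm across, 85 mm high; origin: centre of its underside. To be left alone.
Not all that is in view belongs to the job. What is meant by the courgette is not black or blue, and is the smaller of those in its own colour.

How it is judged:
On the way, in this order (a step that is already met when the one before it is completed fails the run):
1. the board is home against the end stop, the toggle still open (x of board in the frame of dock above 0.025 m and value of joint toggle below 0.3 rad), for 0.2 s.
2. the toggle has snapped shut (value of joint toggle above 0.84 rad), for 0.2 s.
At the end, for the whole second after the job is handed in: The toggle is within 0.06 rad of its shut end, the board lies flat on the dock at rest and within 6 mm of the end stop, and the courgette piece still lies on the board (value of joint toggle above 0.84 rad and x of board in the frame of dock above 0.024 m and height (world z) of board below 0.008 m and angle between board's own z axis and vertical below 0.05 rad and linear speed of board below 0.02 m/s and height (world z) of courgette between 0.018 and 0.03 m); the robot touches nothing.
It fails at once if the board is lifted more than 8 mm or tipped (height (world z) of board above 0.012 m or angle between board's own z axis and vertical above 0.1 rad).
It fails at once if the courgette piece is lifted from or knocked off the board (height (world z) of courgette above 0.04 m or height (world z) of courgette below 0.014 m).
It fails at once if another thing on the table is moved more than 25 mm (distance of any of carrot, potato, foil_tray, knife, bowl, mug from where it was at the start of the episode above 0.025 m).
It also fails if it takes over 48 s, if anything falls off the work surface, if the arm or the gripper's body presses on something with over 40 N, if the wrist force passes 120 N, or if a joint passes its speed limit or range.

## Working session

There is one attempt and no reset: what is moved stays moved. The work goes in short steps, Python scripts to look and compute and a shell command to move; the robot and the scene stay as the last step left them, time stands still between calls to the robot, and variables do not carry over. Pictures are saved under pics/ and viewed, and the job is handed in when it is done.

```bash
ls; mkdir -p pics; cat > h.py <<'E'
import numpy as np,cv2
from bench import ctrl,cams,boxes_of,landmark_of
def save(p,n): cv2.imwrite('pics/'+n,p['color'][:,:,::-1])
def ray(p,uv):
    K=np.array(p['camera_matrix']);V=np.array(p['view'])
    d=np.linalg.inv(K)@[uv[0],uv[1],1]; d=np.array([d[0],-d[1],-d[2]])
    R=V[:3,:3]; return -R.T@V[:3,3], R.T@d
def atz(p,uv,z):
    o,d=ray(p,uv); return o+d*(z-o[2])/d[2]
def tri(l):
    A=0;b=0
    for p,uv in l:
        o,d=ray(p,uv); d=d/np.linalg.norm(d); M=np.eye(3)-np.outer(d,d); A=A+M;b=b+M@o
    x=np.linalg.solve(A,b); return x
def proj(p,X):
    K=np.array(p['camera_matrix']);V=np.array(p['view']);c=V[:3,:3]@X+V[:3,3]
    u=K@[c[0],-c[1],-c[2]]; return u[:2]/u[2]
E
python3 - <<'E'
from h import *
np.set_printoptions(precision=4,suppress=True)
o=ctrl.get_obs();print(o,ctrl.grip_point_offset)
P={n:cams.camera(n) for n in('scene','side')}
for n,p in P.items():
    save(p,n+'0.png'); print(n,[k for k in p],p.get('distortion'))
    for t in ['stop_face','hinge','board','board_rear','toggle_tip','courgette','carrot','potato','foil_tray','knife','bowl','mug','dock']:
        try:r=landmark_of(p,t)
        except Exception as e: r=[];print(e)
        print(t,[(np.round(x['uv'],1).tolist(),round(x['confidence'],2)) for x in r[:3]], [np.round(atz(p,x['uv'],{'stop_face':.014,'hinge':.039,'board':.004,'board_rear':.013,'toggle_tip':.133,'courgette':.022}.get(t,0)),3).tolist() for x in r[:2]])
E
```

```text
pics
{'time_s': 0.0, 'q': array([ 1.1257,  0.1816,  1.6081, -0.    ,  1.3538, -0.2063]), 'dq': array([-0.0005, -0.0003,  0.0005,  0.0005,  0.0019, -0.0013]), 'joint_efforts': array([  0.001 , -44.488 , -35.1338,  -0.    ,   0.0092,  -0.    ]), 'eef_pos': array([0.1359, 0.5584, 0.4038]), 'eef_rot': array([-0.0003,  0.1191,  0.9929, -0.0009]), 'wrist_force': array([0.5151, 0.8763, 0.0397]), 'torque': array([ 0.0748,  0.0155, -0.0868]), 'opening': 0.9983688747524724} 0.1547
scene ['color', 'camera_matrix', 'view', 'shot'] None
stop_face [([271.1, 187.4], 0.63)] [[0.48, 0.097, 0.014]]
hinge [([271.7, 179.4], 0.78)] [[0.474, 0.111, 0.039]]
board [([251.6, 238.4], 0.59)] [[0.525, -0.096, 0.004]]
board_rear [([244.8, 263.0], 0.69), ([180.9, 365.3], 0.32)] [[0.555, -0.18, 0.013], [0.57, -0.503, 0.013]]
toggle_tip [([275.5, 153.8], 0.82)] [[0.471, 0.145, 0.133]]
courgette [([311.1, 329.8], 0.89), ([208.0, 296.8], 0.7), ([242.0, 233.6], 0.68)] [[0.819, -0.257, 0.022], [0.525, -0.322, 0.022]]
carrot [([217.6, 230.8], 0.72), ([298.8, 257.4], 0.3)] [[0.414, -0.126, 0.0], [0.683, -0.078, 0.0]]
pot
[... 569 characters left out ...]
, 0.039]]
board [([289.1, 258.2], 0.74)] [[0.513, -0.105, 0.004]]
board_rear [([317.8, 260.7], 0.75), ([409.9, 320.3], 0.2)] [[0.563, -0.18, 0.013], [0.561, -0.511, 0.013]]
toggle_tip [([229.6, 197.8], 0.61)] [[0.469, 0.139, 0.133]]
courgette [([344.9, 297.4], 0.93), ([283.9, 251.9], 0.89), ([262.1, 312.7], 0.83)] [[0.492, -0.351, 0.022], [0.507, -0.088, 0.022]]
carrot [([266.2, 274.8], 0.87)] [[0.41, -0.118, 0.0]]
potato [([323.9, 234.5], 0.69)] [[0.698, -0.078, 0.0]]
foil_tray [([281.4, 214.4], 0.68)] [[0.676, 0.116, 0.0]]
knife [([408.0, 322.3], 0.71)] [[0.564, -0.505, -0.0]]
bowl [([172.2, 186.5], 0.59)] [[0.484, 0.576, 0.0]]
mug [([311.8, 332.2], 0.75)] [[0.351, -0.368, 0.0]]
dock [] []
```

View pics/scene0.png

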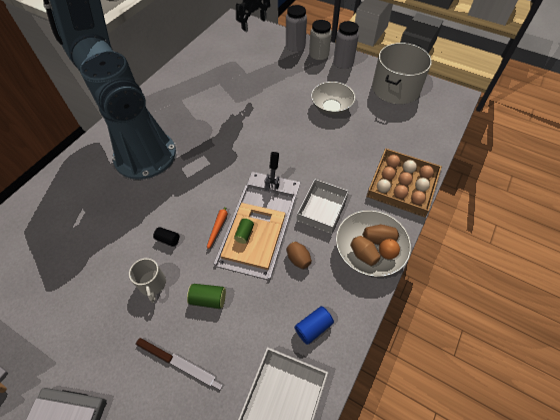

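View pics/side0.png

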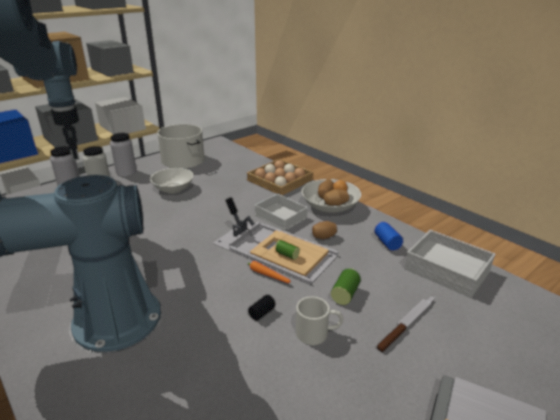

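```bash
python3 - <<'E'
import cv2
a=cv2.imread('pics/scene0.png')[130:310,170:370]; b=cv2.imread('pics/side0.png')[170:310,200:370]
cv2.imwrite('pics/c1.png',cv2.resize(a,None,fx=3.3,fy=3.3,interpolation=3)); cv2.imwrite('pics/c2.png',cv2.resize(b,None,fx=4,fy=4,interpolation=3))
E
```

```text
(no output)
```

View pics/c1.png

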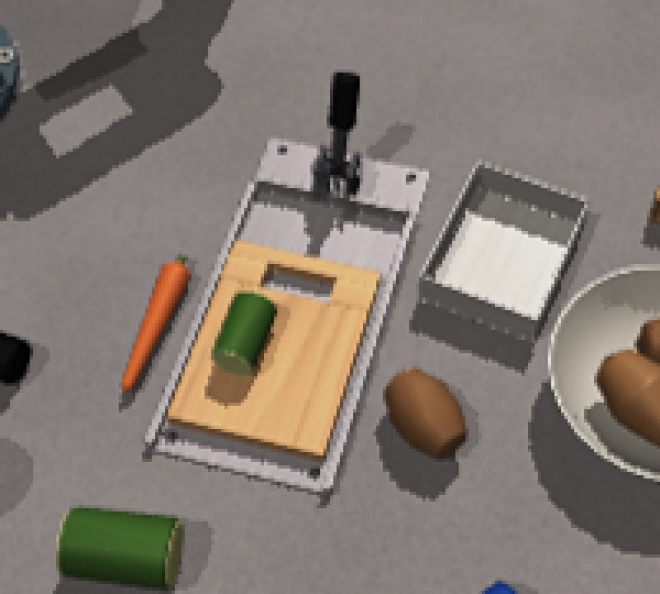

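View pics/c2.png

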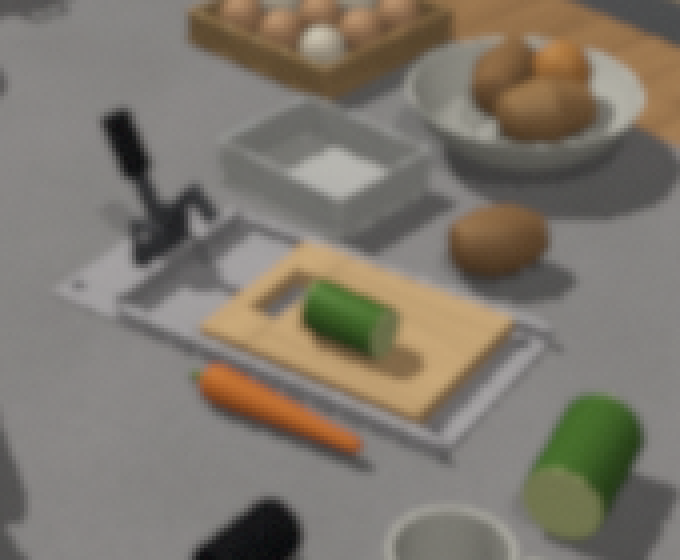

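Courgette candidates in the scene view are: small green piece on the board (242,233), larger green one (207,297), black (166,237) and blue (314,325). By the description it is the small green one on the board, and the crop confirms that. Next I fit the dock pose.

```bash
cat > fit.py <<'E'
from h import *
from scipy.optimize import least_squares
np.set_printoptions(precision=4,suppress=True)
P={n:cams.camera(n) for n in('scene','side')}
s=lambda x,y:(170+(x+.5)/3.3-.5,130+(y+.5)/3.3-.5)
t=lambda x,y:(200+(x+.5)/4-.5,170+(y+.5)/4-.5)
# (cam,uv,local pt, on board?)
L=[('scene',s(272,142),(.2,.088,.004),0),('scene',s(430,172),(.2,-.088,.004),0),
('scene',s(148,450),(-.17,.088,.004),0),('scene',s(325,495),(-.17,-.088,.004),0),
('scene',s(238,243),(.1,.075,.022),1),('scene',s(381,270),(.1,-.075,.022),1),('scene',s(324,456),(-.1,-.075,.022),1),('scene',s(168,418),(-.1,.075,.022),1),
('side',t(60,290),(.2,.088,.004),0),('side',t(448,455),(-.17,.088,.004),0),('side',t(556,338),(-.17,-.088,.004),0),
('side',t(202,326),(.1,.075,.022),1),('side',t(418,417),(-.1,.075,.022),1),('side',t(517,322),(-.1,-.075,.022),1),('side',t(302,243),(.1,-.075,.022),1)]
def w(q,pt,b):
    c,s_=np.cos(q[2]),np.sin(q[2]); x=pt[0]+b*q[3]; return np.array([q[0]+c*x-s_*pt[1],q[1]+s_*x+c*pt[1],pt[2]])
f=lambda q:np.concatenate([proj(P[n],w(q,p,b))-uv for n,uv,p,b in L])
r=least_squares(f,[.52,-.04,1.87,-.03],loss='soft_l1')
q=r.x;print(q,'yaw deg',np.degrees(q[2]))
for l,e in zip(L,f(q).reshape(-1,2)):print(l[0],l[2],e)
for nm,p,b in[('rear',(-.1,0,.013),1),('stop',(.13,0,.014),0),('hinge',(.154,0,.039),0),('tip',(.154+.104*np.sin(.45),0,.039+.104*np.cos(.45)),0)]:
    X=w(q,p,b);print(nm,X,[proj(P[n],X) for n in P])
for a in [(.217,.0,.0)]:pass
np.save('q.npy',q)
for th in ('carrot','potato','foil_tray','mug','knife'):
    pts=[(P[n],landmark_of(P[n],th)) for n in P]
    print(th,[np.round(atz(p,l[0]['uv'],0),3) for p,l in pts if l])
# tool axes
from scipy.spatial.transform import Rotation as R
o=ctrl.get_obs();print(R.from_quat(np.roll(o['eef_rot'],-1)).as_matrix(),ctrl.get_obs()['time_s'])
E
python3 fit.py
```

```text
[ 0.5181 -0.0471  1.8318 -0.0415] yaw deg 104.95549626127695
scene (0.2, 0.088, 0.004) [-0.9339 -0.3331]
scene (0.2, -0.088, 0.004) [-0.0665  1.0227]
scene (-0.17, 0.088, 0.004) [-1.1304  0.6202]
scene (-0.17, -0.088, 0.004) [1.5992 1.4097]
scene (0.1, 0.075, 0.022) [-0.4949 -0.4667]
scene (0.1, -0.075, 0.022) [0.5049 1.4332]
scene (-0.1, -0.075, 0.022) [0.1673 0.9188]
scene (-0.1, 0.075, 0.022) [-0.6408  0.3554]
side (0.2, 0.088, 0.004) [-1.9908  0.1103]
side (-0.17, 0.088, 0.004) [-1.6935  0.1666]
side (-0.17, -0.088, 0.004) [-0.4236 -0.3353]
side (0.1, 0.075, 0.022) [-0.9782 -1.1008]
side (-0.1, 0.075, 0.022) [-0.1589 -1.1743]
side (-0.1, -0.075, 0.022) [-0.2735 -2.011 ]
side (0.1, -0.075, 0.022) [ 1.0244 -1.6444]
rear [ 0.5547 -0.1838  0.013 ] [array([244.0009, 263.9264]), array([316.6417, 262.3018])]
stop [0.4846 0.0785 0.014 ] [array([269.5249, 191.7971]), array([245.827 , 234.1886])]
hinge [0.4784 0.1017 0.039 ] [array([271.2861, 181.7938]), array([239.8948, 225.6803])]
tip [0.4667 0.1454 0.1326] [array([274.3272, 153.2878]), array([227.9718, 197.3634])]
carrot [array([ 0.418, -0.122,  0.   ]), array([ 0.419, -0.126,  0.   ])]
potato [array([ 0.679, -0.077,  0.   ]), array([ 0.684, -0.084,  0.   ])]
foil_tray [array([0.668, 0.121, 0.   ]), array([0.686, 0.12 , 0.   ])]
mug [array([ 0.353, -0.354,  0.   ]), array([ 0.35 , -0.368,  0.   ])]
knife [array([ 0.567, -0.505,  0.   ]), array([ 0.571, -0.506,  0.   ])]
[[-0.9716  0.2365 -0.    ]
 [ 0.2365  0.9716 -0.    ]
 [ 0.     -0.     -1.    ]] 2.0
```

```bash
python3 -m handwheel '[{"offset":[-0.2,-0.215,0],"spin":20,"grip":0},{"offset":[-0.2,-0.215,0],"spin":20,"grip":0},{"offset":[-0.2,-0.215,0],"spin":20,"grip":0},{"offset":[-0.2,-0.215,0],"spin":20,"grip":0},{"offset":[-0.4,-0.43,0],"spin":41,"grip":0},{"offset":[-0.4,-0.43,0],"spin":41,"grip":0},{"offset":[-0.4,-0.43,0],"spin":41,"grip":0},{"offset":[-0.4,-0.43,0],"spin":41,"grip":0},{"offset":[-0.4,-0.43,0],"spin":41,"grip":0},{"offset":[-0.598,-0.652,0],"spin":61.3,"grip":0},{"offset":[-0.598,-0.652,0],"spin":61.3,"grip":0},{"offset":[-0.598,-0.652,0],"spin":61.3,"grip":0},{"offset":[-0.598,-0.652,0],"spin":61.3,"grip":0},{"offset":[-0.598,-0.652,0],"spin":61.3,"grip":0},{"offset":[-0.598,-0.652,0],"spin":61.3,"grip":0},{"offset":[-0.598,-0.652,0],"spin":61.3,"grip":0}]'
cat > wr.py <<'E'
import sys
from h import *
from scipy.spatial.transform import Rotation as R
np.set_printoptions(precision=4,suppress=True)
o=ctrl.get_obs();p=cams.camera('wrist');save(p,sys.argv[1])
T=np.eye(4);T[:3,:3]=R.from_quat(np.roll(o['eef_rot'],-1)).as_matrix();T[:3,3]=o['eef_pos']
p['view']=np.linalg.inv(T@np.array(p['tool_from_camera']))
q=np.load('q.npy');c,s=np.cos(q[2]),np.sin(q[2])
D=np.array([[c,s],[-s,c]])
print(o['time_s'],o['eef_pos'],'dock',D@(o['eef_pos'][:2]-q[:2]),'tool x yaw',np.degrees(np.arctan2(T[1,0],T[0,0])))
for t,z in [('board_rear',.013),('stop_face',.014),('hinge',.039),('toggle_tip',.133),('board',.004),('dock',0),('courgette',.022)]:
    for x in landmark_of(p,t)[:2]:
        X=atz(p,x['uv'],z); print(t,x['uv'],round(x['confidence'],2),X,'dock',D@(X[:2]-q[:2]))
for nm,pt in [('rear',(-.1+q[3],0,.013)),('plateR+',(-.17,.088,.004)),('plateR-',(-.17,-.088,.004)),('bRL',(-.1+q[3],.075,.022)),('bRR',(-.1+q[3],-.075,.022)),('bFL',(.1+q[3],.075,.022)),('bFR',(.1+q[3],-.075,.022)),('tip',(.1992,0,.1326)),('plF-',(.2,-.088,.004)),('plF+',(.2,.088,.004))]:
    X=np.array([*(q[:2]+D.T@pt[:2]),pt[2]]);print(nm,proj(p,X))
E
python3 wr.py w1.png
```

```text
time_s: 4.0
eef_pos: [0.5627, -0.2165, 0.4041]
eef_rot: [-0.001, 0.609, 0.793, 0.0]
wrist_force: [0.4, -0.4, 0.9]
opening: -0.001
4.0 [ 0.5627 -0.2165  0.4041] dock [-0.1751  0.0007] tool x yaw 104.96211848766788
board_rear [277.8, 144.6] 0.6 [ 0.5514 -0.1793  0.013 ] dock [-0.1363  0.002 ]
hinge [248.5, 61.1] 0.32 [ 0.5013 -0.105   0.039 ] dock [-0.0515  0.0312]
hinge [169.1, 64.3] 0.27 [ 0.4249 -0.1283  0.039 ] dock [-0.0544  0.1111]
toggle_tip [166.2, 62.4] 0.34 [ 0.456  -0.1334  0.133 ] dock [-0.0673  0.0823]
board [276.8, 54.7] 0.78 [ 0.5255 -0.0861  0.004 ] dock [-0.0396  0.0029]
courgette [248.9, 63.3] 0.98 [ 0.5001 -0.1047  0.022 ] dock [-0.051   0.0323]
courgette [463.5, 246.8] 0.91 [ 0.8066 -0.2402  0.022 ] dock [-0.261  -0.2288]
rear [279.5022 149.1333]
plateR+ [207.293  172.1297]
plateR- [351.6908 171.9673]
bRL [213.5642 150.0221]
bRR [345.5231 149.865 ]
bFL [201.1066 -61.2846]
bFR [357.989  -61.5703]
tip [ 280.371  -539.1614]
plF- [ 378.9442 -242.4156]
plF+ [ 180.0218 -241.946 ]
```

View pics/w1.png

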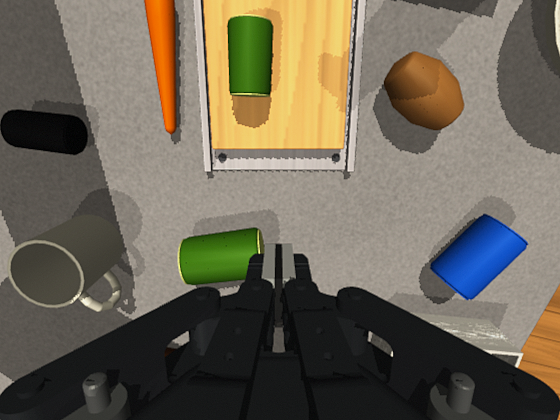

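The wrist view confirms the fit: plate rear corners are at (207,172) and (353,172), and the board rear edge is at row 149. Descend behind the board and start pushing.

```bash
python3 -m handwheel '[{"offset":[0,0,0.06],"spin":0,"grip":0},{"offset":[0,0,0.12],"spin":0,"grip":0},{"offset":[0,0,0.17],"spin":0,"grip":0},{"offset":[0,0,0.21],"spin":0,"grip":0},{"offset":[0,0,0.221],"spin":0,"grip":0},{"offset":[0,0,0.221],"spin":0,"grip":0}]' 
python3 -m handwheel '[{"offset":[0.006,0,0],"spin":0,"grip":0},{"offset":[0.012,0,0],"spin":0,"grip":0},{"offset":[0.018,0,0],"spin":0,"grip":0},{"offset":[0.024,0,0],"spin":0,"grip":0},{"offset":[0.030,0,0],"spin":0,"grip":0},{"offset":[0.036,0,0],"spin":0,"grip":0},{"offset":[0.042,0,0],"spin":0,"grip":0},{"offset":[0.048,0,0],"spin":0,"grip":0},{"offset":[0.054,0,0],"spin":0,"grip":0},{"offset":[0.060,0,0],"spin":0,"grip":0}]'; python3 wr.py w2.png
```

```text
time_s: 5.15
eef_pos: [0.563, -0.2162, 0.184]
eef_rot: [-0.0, 0.609, 0.794, -0.0]
wrist_force: [-0.0, -0.3, 0.7]
opening: 0.002
time_s: 6.4
eef_pos: [0.5472, -0.158, 0.1838]
eef_rot: [0.0, 0.609, 0.793, -0.0]
wrist_force: [0.6, -2.8, 2.6]
opening: -0.002
6.4 [ 0.5472 -0.158   0.1838] dock [-0.1146  0.0005] tool x yaw 105.01885361816801
board_rear [278.1, 239.9] 0.9 [ 0.5437 -0.1472  0.013 ] dock [-0.1033  0.0012]
board [276.0, 18.2] 0.79 [ 0.5171 -0.0513  0.004 ] dock [-0.0038  0.0021]
courgette [201.9, 31.2] 0.95 [ 0.4921 -0.0676  0.022 ] dock [-0.0131  0.0305]
rear [280.3709 306.8987]
plateR+ [129.3173 340.1909]
plateR- [430.9943 340.0587]
bRL [130.832  317.6946]
bRR [430.1343 317.5688]
bFL [  47.0325 -219.2462]
bFR [ 516.2207 -219.2455]
tip [ 270.8917 1760.9525]
plF- [ 637.6968 -911.1495]
plF+ [ -72.8515 -911.537 ]
```

View pics/w2.png

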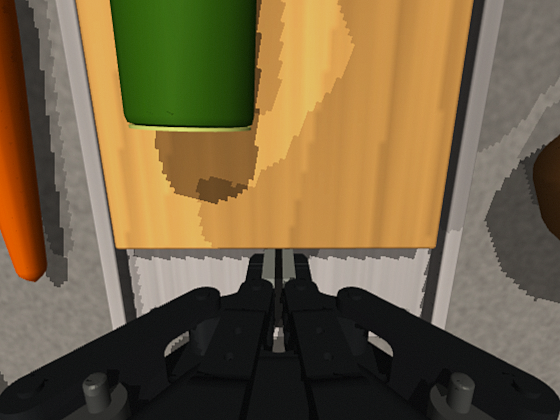

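```bash
python3 -m handwheel '[{"offset":[0.005,0,0],"spin":0,"grip":0},{"offset":[0.010,0,0],"spin":0,"grip":0},{"offset":[0.015,0,0],"spin":0,"grip":0},{"offset":[0.020,0,0],"spin":0,"grip":0},{"offset":[0.024,0,0],"spin":0,"grip":0},{"offset":[0.027,0,0],"spin":0,"grip":0},{"offset":[0.029,0,0],"spin":0,"grip":0},{"offset":[0.030,0,0],"spin":0,"grip":0}]'; python3 -m handwheel '[{"offset":[0.001,0,0],"spin":0,"grip":0},{"offset":[0.002,0,0],"spin":0,"grip":0}]';python3 -m handwheel '[{"offset":[0.001,0,0],"spin":0,"grip":0},{"offset":[0.002,0,0],"spin":0,"grip":0}]'
```

```text
time_s: 7.8
eef_pos: [0.5395, -0.1293, 0.1837]
eef_rot: [0.0, 0.609, 0.793, -0.0]
wrist_force: [0.5, -2.0, -0.2]
opening: -0.0
time_s: 8.05
eef_pos: [0.539, -0.1274, 0.1837]
eef_rot: [0.0, 0.609, 0.793, -0.0]
wrist_force: [0.8, -2.2, -0.6]
opening: 0.001
time_s: 8.3
eef_pos: [0.5385, -0.1254, 0.1837]
eef_rot: [0.0, 0.609, 0.793, 0.0]
wrist_force: [-0.1, -1.8, -1.2]
opening: -0.003
```

Not yet at the stop; creep on.

```bash
python3 -m handwheel '[{"offset":[0.001,0,0],"spin":0,"grip":0},{"offset":[0.002,0,0],"spin":0,"grip":0}]'; python3 -m handwheel '[{"offset":[0.001,0,0],"spin":0,"grip":0},{"offset":[0.002,0,0],"spin":0,"grip":0}]';python3 wr.py w3.png
```

```text
time_s: 8.55
eef_pos: [0.5379, -0.1235, 0.1837]
eef_rot: [0.0, 0.609, 0.793, -0.0]
wrist_force: [0.1, -2.0, -0.5]
opening: -0.002
time_s: 8.8
eef_pos: [0.5375, -0.1222, 0.1838]
eef_rot: [0.001, 0.608, 0.794, -0.001]
wrist_force: [0.7, -7.8, -2.5]
opening: 0.0
8.8 [ 0.5375 -0.1222  0.1838] dock [-0.0775  0.0007] tool x yaw 105.04316867601115
board_rear [275.7, 241.3] 0.62 [ 0.533  -0.1128  0.013 ] dock [-0.0673  0.0026]
board [278.0, 20.9] 0.7 [ 0.5085 -0.0167  0.004 ] dock [0.0319 0.0014]
board [557.3, 260.5] 0.2 [ 0.683  -0.0882  0.004 ] dock [-0.0822 -0.1486]
courgette [202.5, 30.8] 0.63 [ 0.4826 -0.032   0.022 ] dock [0.0238 0.0304]
rear [280.5327 363.432 ]
plateR+ [137.7573 389.7971]
plateR- [422.8536 389.8107]
bRL [140.4569 376.4787]
bRR [420.8424 376.4939]
bFL [ 69.2623 -79.446 ]
bFR [494.7919 -79.3294]
tip [ 266.6394 1880.389 ]
plF- [ 597.653  -656.6262]
plF+ [ -31.4684 -656.9737]
```

View pics/w3.png

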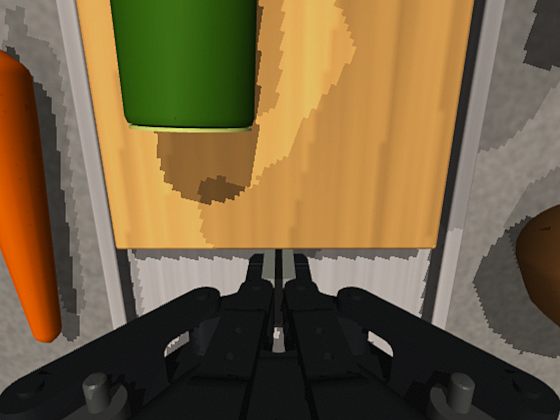

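```bash
python3 -m handwheel '[{"offset":[0.001,0,0],"spin":0,"grip":0},{"offset":[0.001,0,0],"spin":0,"grip":0},{"offset":[0.001,0,0],"spin":0,"grip":0}]'; python3 - <<'E'
from h import *
P=[cams.camera(n) for n in('scene','side')]
for p,n,(a,b,c,d) in zip(P,'ab',((130,310,170,370),(170,310,200,370))):
    cv2.imwrite(f'pics/h{n}.png',cv2.resize(p['color'][a:b,c:d,::-1],None,fx=3.3,fy=3.3,interpolation=3))
E
```

```text
time_s: 9.57
eef_pos: [0.5373, -0.122, 0.1839]
eef_rot: [0.001, 0.609, 0.793, -0.001]
wrist_force: [-0.4, -9.6, -1.5]
opening: 0.002
```

View pics/ha.png

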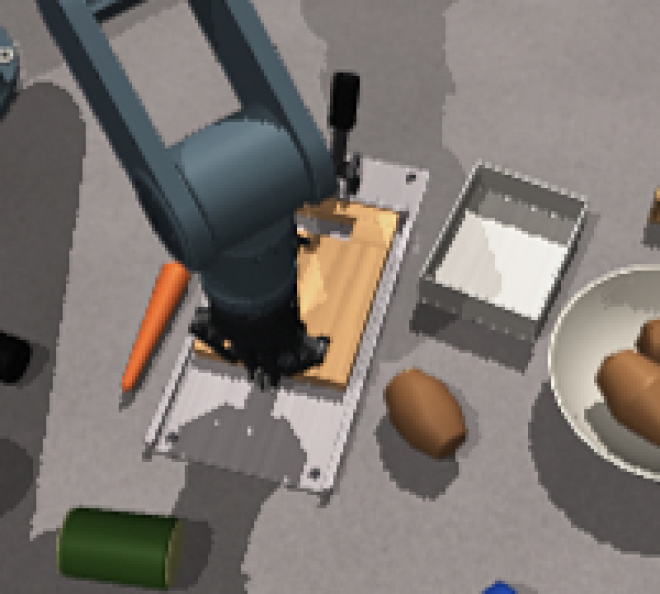

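View pics/hb.png

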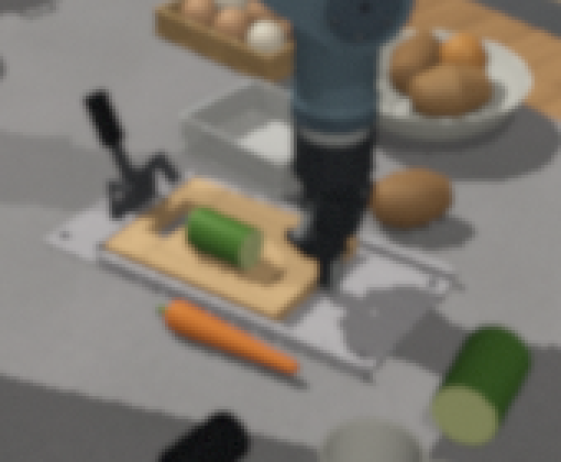

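Board is on the stop: force rises with no further travel, and the views show its front at the bar. Back off, rise and cross over to the far side of the handle.

```bash
python3 -m handwheel '[{"offset":[-0.01,0,0],"spin":0,"grip":0},{"offset":[-0.025,0,0],"spin":0,"grip":0},{"offset":[-0.025,0,-0.06],"spin":0,"grip":0},{"offset":[-0.025,0,-0.12],"spin":0,"grip":0},{"offset":[-0.025,0,-0.18],"spin":0,"grip":0},{"offset":[-0.025,0,-0.24],"spin":0,"grip":0},{"offset":[0.03,0,-0.24],"spin":0,"grip":0},{"offset":[0.09,0,-0.24],"spin":0,"grip":0},{"offset":[0.15,0,-0.24],"spin":0,"grip":0},{"offset":[0.15,0,-0.24],"spin":0,"grip":0}]'; python3 wr.py w4.png
```

```text
time_s: 10.92
eef_pos: [0.4974, 0.0272, 0.424]
eef_rot: [-0.0, 0.607, 0.795, 0.0]
wrist_force: [0.1, -0.0, 0.2]
opening: -0.005
10.925 [0.4974 0.0272 0.424 ] dock [0.0772 0.0009] tool x yaw 105.31084401849309
stop_face [272.9, 127.6] 0.58 [0.4757 0.0807 0.014 ] dock [0.1345 0.008 ]
stop_face [428.1, 141.6] 0.37 [0.6623 0.1144 0.014 ] dock [ 0.1189 -0.181 ]
hinge [277.1, 104.4] 0.72 [0.4739 0.1068 0.039 ] dock [0.1601 0.003 ]
toggle_tip [279.4, 44.5] 0.55 [0.4653 0.1464 0.133 ] dock [0.2006 0.0011]
toggle_tip [276.1, 106.2] 0.35 [0.4747 0.1021 0.133 ] dock [0.1554 0.0035]
board [276.4, 207.7] 0.63 [ 0.5067 -0.0181  0.004 ] dock [0.031  0.0035]
dock [257.0, 217.1] 0.22 [ 0.4852 -0.0389  0.    ] dock [0.0164 0.0297]
courgette [253.3, 220.2] 0.96 [ 0.4812 -0.0368  0.022 ] dock [0.0195 0.033 ]
courgette [101.9, 305.1] 0.73 [ 0.3078 -0.2135  0.022 ] dock [-0.1064  0.2462]
rear [278.3985 323.0853]
plateR+ [219.9568 335.1535]
plateR- [336.597  335.5977]
bRL [225.824 326.965]
bRR [330.9561 327.3702]
bFL [219.0138 190.3981]
bFR [339.3817 190.9547]
tip [280.8034  46.6977]
plF- [354.7334  70.2581]
plF+ [204.9221  69.4634]
```

View pics/w4.png

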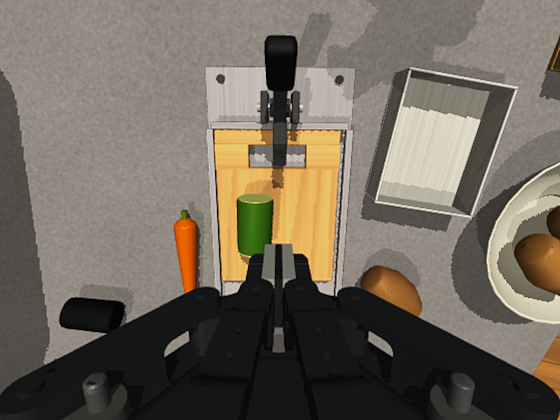

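The board lies against the stop bar (row 128) with its slot at (277,156). The toggle tip at (281,45) matches the fit. Move past the handle and descend.

```bash
python3 -m handwheel '[{"offset":[0.06,0,0],"spin":0,"grip":0},{"offset":[0.12,0,0],"spin":0,"grip":0},{"offset":[0.18,0,0],"spin":0,"grip":0},{"offset":[0.182,0,0],"spin":0,"grip":0},{"offset":[0.182,0,0.05],"spin":0,"grip":0},{"offset":[0.182,0,0.1],"spin":0,"grip":0},{"offset":[0.182,0,0.14],"spin":0,"grip":0},{"offset":[0.182,0,0.151],"spin":0,"grip":0},{"offset":[0.182,0,0.151],"spin":0,"grip":0}]'; python3 wr.py w5.png | head -1; python3 - <<'E'
from h import *
p=cams.camera('side')
cv2.imwrite('pics/s5.png',cv2.resize(p['color'][130:290,180:350,::-1],None,fx=3.5,fy=3.5,interpolation=3))
E
```

```text
time_s: 12.45
eef_pos: [0.4517, 0.1993, 0.2728]
eef_rot: [-0.0, 0.609, 0.793, -0.0]
wrist_force: [-0.2, 1.0, -0.2]
opening: -0.001
12.45 [0.4517 0.1993 0.2728] dock [0.2552 0.0006] tool x yaw 104.94977096937266
```

View pics/s5.png

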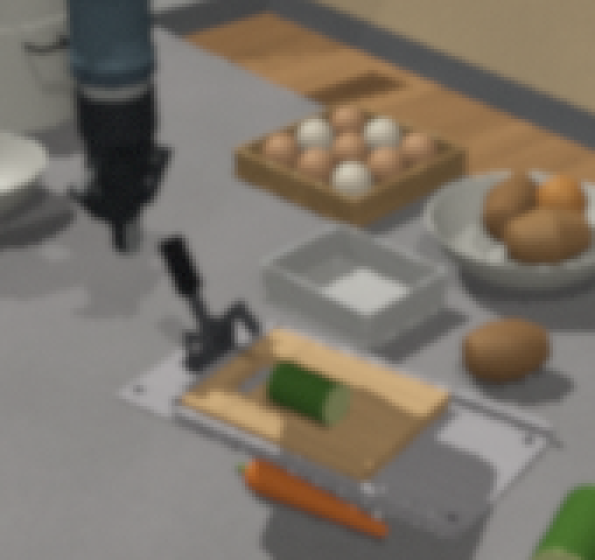

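Fingers are behind the handle (image (125,240) against the tip at (172,245)). Push it over.

```bash
python3 -m handwheel '[{"offset":[-0.012,0,0],"spin":0,"grip":0},{"offset":[-0.024,0,0],"spin":0,"grip":0},{"offset":[-0.034,0,0],"spin":0,"grip":0},{"offset":[-0.042,0,0],"spin":0,"grip":0},{"offset":[-0.05,0,0],"spin":0,"grip":0}]'
python3 -m handwheel '[{"offset":[-0.008,0,0],"spin":0,"grip":0},{"offset":[-0.016,0,0],"spin":0,"grip":0},{"offset":[-0.024,0,0],"spin":0,"grip":0},{"offset":[-0.032,0,0],"spin":0,"grip":0},{"offset":[-0.04,0,0],"spin":0,"grip":0},{"offset":[-0.048,0,0],"spin":0,"grip":0},{"offset":[-0.054,0,0],"spin":0,"grip":0},{"offset":[-0.054,0,0],"spin":0,"grip":0}]'
python3 wr.py w6.png | head -6; python3 - <<'E'
from h import *
p=cams.camera('side')
cv2.imwrite('pics/s6.png',cv2.resize(p['color'][130:290,180:350,::-1],None,fx=3.5,fy=3.5,interpolation=3))
E
```

```text
time_s: 13.52
eef_pos: [0.4643, 0.1515, 0.273]
eef_rot: [-0.0, 0.609, 0.793, 0.001]
wrist_force: [-0.8, 3.8, 2.6]
opening: 0.001
time_s: 14.52
eef_pos: [0.4781, 0.0991, 0.2723]
eef_rot: [-0.0, 0.609, 0.793, -0.0]
wrist_force: [0.3, 0.8, -0.5]
opening: -0.003
14.525 [0.4781 0.0991 0.2723] dock [0.1516 0.001 ] tool x yaw 104.97015685954393
stop_face [277.7, 233.3] 0.72 [0.482  0.0799 0.014 ] dock [0.1321 0.0021]
hinge [277.5, 213.2] 0.67 [0.4755 0.1038 0.039 ] dock [0.1568 0.0022]
dock [277.6, 236.3] 0.58 [0.484  0.0719 0.    ] dock [0.1238 0.0023]
rear [280.146  476.9427]
plateR+ [200.2415 486.2218]
```

View pics/s6.png

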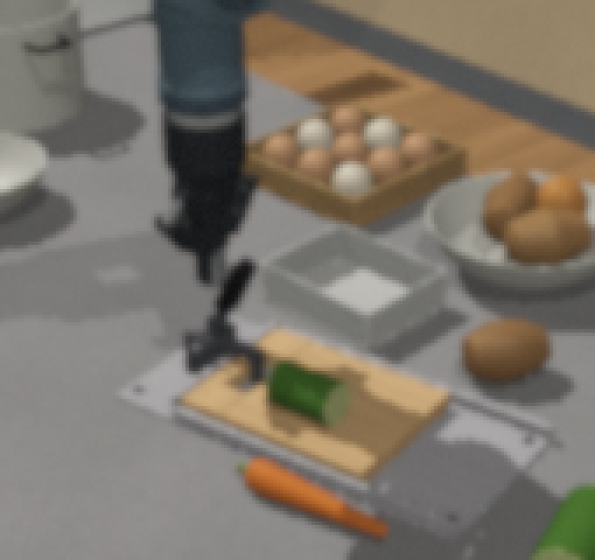

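The handle now leans over the board and the tongue is down in the slot. Withdraw and check.

```bash
python3 -m handwheel '[{"offset":[0.04,0,0],"spin":0,"grip":0},{"offset":[0.09,0,0],"spin":0,"grip":0},{"offset":[0.12,0,-0.05],"spin":0,"grip":0},{"offset":[0.12,0,-0.1],"spin":0,"grip":0},{"offset":[0.12,0,-0.1],"spin":0,"grip":0}]'
python3 - <<'E'
from h import *
np.set_printoptions(precision=3,suppress=True)
q=np.load('q.npy');c,s=np.cos(q[2]),np.sin(q[2]);D=np.array([[c,s],[-s,c]])
P=[cams.camera(n) for n in('scene','side')]
for p,n,(a,b,c,d) in zip(P,'ab',((130,310,170,370),(170,310,200,370))):
    cv2.imwrite(f'pics/f{n}.png',cv2.resize(p['color'][a:b,c:d,::-1],None,fx=3.3,fy=3.3,interpolation=3))
    for t,z in [('toggle_tip',.133),('board_rear',.013),('board',.004),('courgette',.022),('carrot',0),('potato',0),('foil_tray',0)]:
        print(t,[(x['uv'],D@(atz(p,x['uv'],z)[:2]-q[:2])) for x in landmark_of(p,t)[:2]])
E
```

```text
time_s: 15.6
eef_pos: [0.4481, 0.2165, 0.3773]
eef_rot: [0.003, 0.608, 0.794, 0.003]
wrist_force: [-0.8, 0.8, -0.3]
opening: 0.0
toggle_tip [([267.6, 176.8], array([ 0.103, -0.006]))]
board_rear [([254.2, 241.8], array([-0.063, -0.007]))]
board [([257.6, 215.8], array([0.035, 0.013]))]
courgette [([207.0, 297.2], array([-0.269,  0.066])), ([309.9, 327.4], array([-0.275, -0.232]))]
carrot [([216.7, 230.1], array([-0.048,  0.124]))]
potato [([297.4, 258.9], array([-0.078, -0.149]))]
foil_tray [([321.5, 209.5], array([ 0.115, -0.182]))]
toggle_tip [([253.5, 206.7], array([0.093, 0.003])), ([278.6, 251.6], array([-0.109,  0.159]))]
board_rear [([296.7, 254.0], array([-0.069, -0.002]))]
board [([272.0, 250.5], array([0.013, 0.016]))]
courgette [([389.0, 241.8], array([-0.285, -0.216])), ([259.7, 313.6], array([-0.135,  0.283]))]
carrot [([266.9, 276.1], array([-0.046,  0.126]))]
potato [([322.9, 237.9], array([-0.084, -0.145])), ([249.4, 234.3], array([ 0.133, -0.023]))]
foil_tray [([283.4, 211.9], array([ 0.121, -0.214]))]
```

View pics/fa.png

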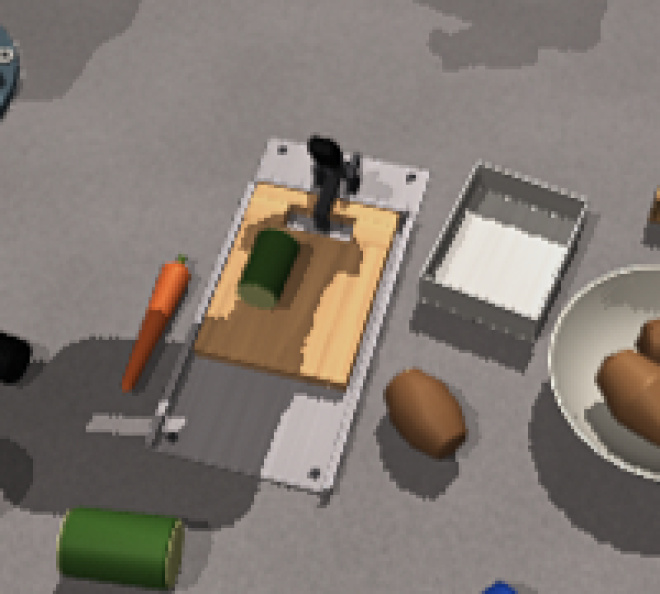

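View pics/fb.png

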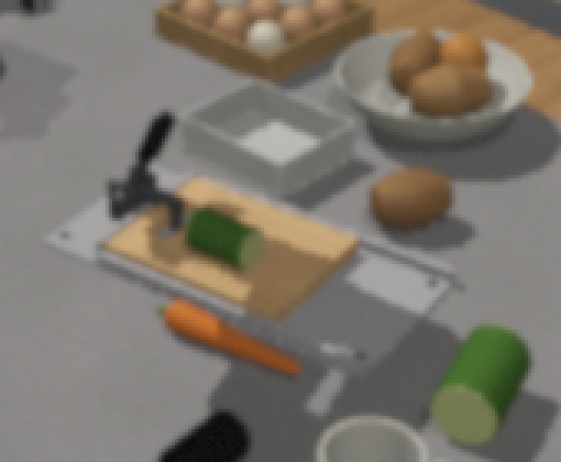

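Toggle tip measures dock x about 0.10 (shut predicts 0.109), the tongue is in the slot, the board is at the stop and the courgette is on the board.

```bash
python3 -c "
from bench import ctrl
print(ctrl.hand_in(), ctrl.get_obs()['time_s'])"
```

```text
the job is handed in; nothing more can be done
the job is handed in; nothing more can be done
```

I pushed the board home with the closed fingers, then pushed the handle over from its far side until it snapped shut. I withdrew the arm clear of everything and handed the job in at about 16 s of the 48 s; no verdict was reported.

- **Board:** the push force rose from about 2 N to 8–10 N with no further travel, and the pictures show the board's front against the stop bar. The board's rear end measured −63 mm (scene camera) and −69 mm (side camera) along the dock; home is −70 mm. My dock fit is good to about 3 mm.
- **Toggle:** the handle's end measured 103 mm (scene) and 93 mm (side) along the dock; shut should be 109 mm. The tongue shows down in the slot in both views.
- **Other things:** the courgette still lies on the board, by eye. The carrot, potato and foil tray look unmoved in the before and after crops. I did not measure the bowl, mug or knife again, but the arm did not go near them.

**Checks that disagreed:**
- In the last pictures the network missed the small courgette and reported only look-alikes.
- It placed the board's origin at 35 mm (scene) and 13 mm (side), because the toggle and shadow partly hide the board. I went by the rear edge and the pictures instead.

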